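# Bolt the instrument case shut

## Task

The flap of the instrument case is shut but not secured: slide its barrel bolt across through the staple until it comes up against its stop, then turn the red-knobbed handle all the way down into the notch so that the bolt is locked, and let go of it. Feel for the stop and the notch rather than forcing the handle against the channel, and leave the things on and beside the case where they are.

Things in the scene. Friction and masses are not known exactly. Their poses are not given: they have to be found in the camera images.
- case: Fixed instrument case, grey, 180 x 320 x 70 mm (x, y, z). Origin: centre of its underside; z up. A blue flap covers the -y part of its top, a grey deck the rest (seam at y = +39 mm). On top lies a barrel bolt, its axis along the case's y at x = 0, z = 88 mm, shot toward +y into a steel staple (25 mm wide, 31 mm high) on the deck at y = 47 to 61 mm.
- bolt (a joint): Travel of the bolt along the case's +y, m; 0 = fully drawn. The stem stands at case y = -0.060 + this value. Starts between 0 and 0.012, slides with about 2 N of friction, stays where left. With the handle up it runs until the stem meets the end block: this stop lies between 0.037 and 0.071, differently on every case, and is not measured.
- turn (a joint): Angle of the handle about the bolt's axis, rad: 0 = straight up, growing as it is turned down toward the case's -x side; 1.40 = fully down, nearly level, its mechanical end. Starts nearly upright (-0.05 to 0.12), turns with slight friction (0.04 N m), stays where left. It can be turned down only at the notch, up to 3 mm short of the stop; then it locks the bolt.
- knob (a point): Centre of the red ball on the handle, 18 mm in diameter, 52 mm from the bolt's axis (so 140 mm above the table with the handle up, about 97 mm with it fully down). A good place to pinch, with the fingers on its case +y and -y sides; nothing but its stem is within 25 mm of it.
- handle: Steel stem of the handle, 8 mm thick, with its red knob. Origin on the bolt's axis, z along the stem toward the knob, y along the bolt's travel. Press it against the channel only lightly, a few newtons.
- guide: Dark backplate, 50 x 144 x 3 mm, fixed on the flap, with the bright steel channel screwed on it. Origin at case (0, 0, 70 mm). The channel has 3 mm walls at case x = -8 to -11 and +8 to +11 mm, 40 mm high over the flap; the stem stands up in the slot between them. Through elongated holes the channel is fitted up to 17 mm either way along y, so this origin does not tell where its notch is.
- tape_1: Roll of black tape, 55 x 53 x 19 mm, lying loose on the blue flap behind the bolt. Origin: centre of its underside.
- eraser: Blue and white eraser, 21 x 50 x 12 mm, lying loose on the grey deck. Origin: centre of its underside.
- film_pot: Black film pot with a grey lid, 34 mm in diameter, 50 mm high, standing loose on the table in front of the case. Origin: centre of its underside.
- slot (a point): Fixed point on the bolt's axis at case y = -8 mm, amid the notch's possible places. The slot is closed at its +y end by a block 22 x 14 mm, as high as the walls: the stop. Right before it the front (-x) wall is cut away over 11 mm: the notch for the 8 mm stem. Elsewhere the stem strikes that wall at about 0.18 rad. These contacts are slightly springy; the point is no guide to the fitting.

How it is judged:
At the end, for the whole second after the job is handed in: The handle lies down in the notch (turned more than 1.25 of 1.40 rad) with the bolt across (more than 31 mm of travel, just under the least that any notch allows), at rest and released (value of joint turn above 1.25 rad and value of joint bolt above 0.031 m and velocity of joint turn between -0.1 and 0.1 rad/s); the robot touches nothing.
It fails at once if the handle is forced against its channel (front wall or end block) with more than 12 N (contact force between handle and guide above 12 N).
It fails at once if the roll of tape, the eraser or the film pot is moved more than 20 mm (distance of any of tape_1, eraser, film_pot from where it was at the start of the episode above 0.02 m).
It also fails if it takes over 45 s, if anything falls off the work surface, if the arm or the gripper's body presses on something with over 40 N, if the wrist force passes 120 N, or if a joint passes its speed limit or range.

## Robot

A 7-joint arm with a two-finger parallel gripper is mounted at the origin on the work surface; the furniture and walls round the work are solid. World frame = base frame: x ahead of the robot, y to its left, z up, the work surface at z = 0. Lengths are in m, angles in rad, forces in N, time in s.
With the tool pointing down it reaches from about 0.425 to 0.825 m from the base axis. Payload 3.6 kg.
Tool frame: the origin (TCP) lies on the centre line of the jaws, within the pads' length; the fingertips stand 22 mm ahead of it and the grasp point (between the pads) lies 3 mm ahead of it; z points along the fingers, y is the line along which they close (so a half turn about z gives the same grasp; the last joint's range is limited). The gripper opens to 93 mm and grips with 3 to 60 N. Pads are 15 mm wide; open, the fingers measure 128 mm over their backs; the gripper's body (75 mm by 188 mm) begins 65 mm behind the grasp point.
Start: joints at [-1.26, 0.615, -0.013, 1.423, 0.008, 1.103, -0.04], TCP at [0.215, 0.613, 0.241] pointing down, gripper open.
Joint ranges: [-3.12, 3.12], [-0.3, 2.06], [-1.34, 1.32], [0.26, 2.42], [-1.36, 4.5], [0.01, 1.98], [-2.84, 2.84]. Speed limits (rad/s): [2.79, 2.79, 3.14, 3.14, 3.14, 3.14, 3.14].

## Interface

Orientations are given as a unit quaternion [w, x, y, z].
In Python, from workcell import env, optics gives the robot as it stands. Calls block until the motion is done:
- env.movep(position, orientation): joint-space move of the TCP to a pose.
- env.line_to(position, orientation=None, speed=0.15): straight line of the TCP; orientation=None keeps the orientation; speed is the mean speed in m/s.
- env.move_joints(angles): joint-space move.
- env.release() and env.grab(): open the fingers fully, or close them until they stop; the grip force is fixed at half the most.
- env.dwell(seconds).
- env.solve_ik(position, orientation): joint angles nearest the present ones, or None.
- env.get_obs(): the state.
- optics.grab_frame(name): name is "scene" or "top" or "wrist"; returns a dict with "pixels" (400x640x3 uint8, blue, green, red), "fx", "fy", "cx", "cy" (pixels), "dist_coeffs" ([k1, k2, p1, p2, k3] as OpenCV has them; the pictures are not rectified), "world_from_camera" (4x4, takes a point from camera to world coordinates). Camera axes: x right, y down, z forward; pixel columns grow to the right and rows downward; lengths in m; the calibration is good to about 2 mm. A picture is of the moment at which its call begins. There is no depth.
A pose or a line that the arm cannot do raises env.MotionError and nothing moves.
- env.job_done(): hands the job in; it is judged then, once.
The state is a dict: "time_s": time; "q": joint angles; "joint_vel": joint speeds; "joint_torque": joint torques, N m; "eef_pos": TCP position; "orientation": TCP orientation; "wrist_force": force on the tool from outside, world axes, zero at the start; "wrist_torque": the same for the moment, N m; "width": finger opening in m; "finger_force": force on a finger pad.
Only numpy, scipy, OpenCV 4.12 (cv2) and the standard library are available. Lean on these libraries where they do the work, as an engineer would, in place of code of your own. Each camera call takes 0.05 s, during which the arm holds its last target. There are 200 camera calls.

## Working session

There is one attempt and no reset: what is moved stays moved. The work goes in short steps, each a Python script; the robot and the scene stay as the last script left them, time stands still between calls to the robot, and variables do not carry over. Pictures are saved under pics/ and viewed, at most 10 in all, crops included, and the job is handed in when it is done.

```bash
mkdir -p pics; ls; python3 - <<'E'
from workcell import env, optics
import cv2
for n in("scene","top"):
    f=optics.grab_frame(n); cv2.imwrite(f"pics/{n}0.png",f["pixels"])
    print(n,f["fx"],f["cx"],f["cy"],f["dist_coeffs"],f["world_from_camera"])
o=env.get_obs();print(o)
E
```

```text
pics
scene 495.87945068812354 315.8004035540223 197.92500245443318 [-0.10679346  0.          0.          0.          0.        ] [[ 0.45941765 -0.63183918  0.62427131  0.02824762]
 [-0.88809132 -0.33874129  0.31072197 -0.20692712]
 [ 0.01514015 -0.69716109 -0.71675462  0.72186751]
 [ 0.          0.          0.          1.        ]]
top 400.6848417226119 320.75659609392966 200.79463679020895 [-0.01032976  0.          0.          0.          0.        ] [[ 0.01947184 -0.99366647  0.11066974  0.44882799]
 [-0.99964743 -0.02134756 -0.01578906  0.06703686]
 [ 0.01805159 -0.11032328 -0.99373181  0.93434027]
 [ 0.          0.          0.          1.        ]]
{'time_s': 0.1, 'q': array([-1.25946211,  0.6157801 , -0.01259867,  1.42474486,  0.00807262,
        1.10336123, -0.040397  ]), 'joint_vel': array([ 0.00307337, -0.00206929, -0.00024058, -0.00361331,  0.00133752,
       -0.000713  ,  0.00162336]), 'joint_torque': array([ 1.13545255e-03, -4.60041368e+01,  2.09794189e-01, -1.66245604e+01,
       -6.12690649e-02,  1.68601092e-02,  8.32253886e-05]), 'eef_pos': array([0.21521232, 0.61264381, 0.23962244]), 'orientation': array([-1.82547918e-04,  1.68094370e-01,  9.85770269e-01, -1.10707698e-03]), 'wrist_force': array([-0.33698969,  0.44246872, -0.10777721]), 'wrist_torque': array([-0.01684554,  0.0032689 , -0.01306669]), 'finger_force': 0.0, 'width': 0.09318633190520359}
```

View pics/scene0.png

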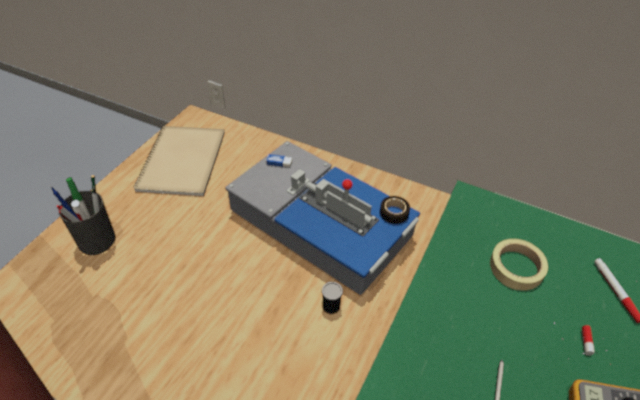

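View pics/top0.png

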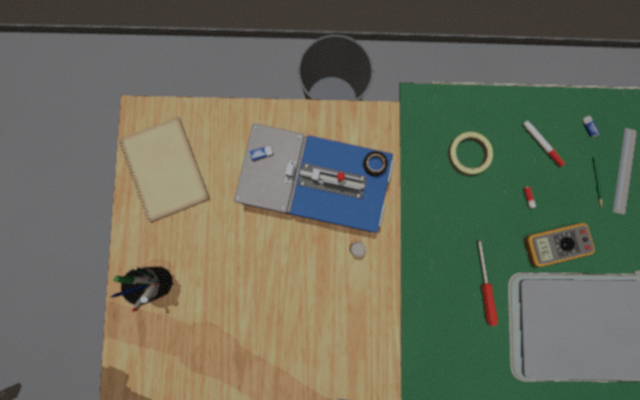

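The top view shows the case with top corners near (254,125), (392,153), (378,230) and (237,203). The red knob is at about (341,177), the tape at (375,163), and the film pot at (358,250). In the scene view the knob is at (347,184).

```bash
cat > h.py <<'E'
from workcell import env, optics
import cv2, numpy as np
from scipy.spatial.transform import Rotation as R
def K(f): return np.array([[f["fx"],0,f["cx"]],[0,f["fy"],f["cy"]],[0,0,1.]])
def ray(f,uv):
    p=cv2.undistortPoints(np.array(uv,float).reshape(-1,1,2),K(f),np.array(f["dist_coeffs"]))[:,0]
    T=f["world_from_camera"]; d=np.c_[p,np.ones(len(p))]@T[:3,:3].T
    return T[:3,3],d
def onz(f,uv,z):
    o,d=ray(f,uv); return o+d*((z-o[2])/d[:,2])[:,None]
def red(f,near=None):
    h=cv2.cvtColor(f["pixels"],cv2.COLOR_BGR2HSV)
    m=(((h[...,0]<8)|(h[...,0]>172))&(h[...,1]>150)&(h[...,2]>70)).astype(np.uint8)
    n,l,s,c=cv2.connectedComponentsWithStats(m)
    return [(c[i].round(1),s[i,4]) for i in range(1,n) if s[i,4]>8]
def tri(rays):
    A=0;b=0
    for o,d in rays:
        d=d[0]/np.linalg.norm(d[0]); P=np.eye(3)-np.outer(d,d); A=A+P; b=b+P@o
    return np.linalg.solve(A,b)
E
python3 - <<'E'
from h import *
t=optics.grab_frame("top"); s=optics.grab_frame("scene")
print(red(t),red(s))
c=onz(t,[(254,125),(392,153),(378,230),(237,203)],.07); print(c.round(4))
for i in range(4): print(np.linalg.norm(c[i]-c[i-1]))
for e in (c[0]-c[1],c[3]-c[2]): print('yaw',np.arctan2(-e[0],e[1]))
for e in (c[0]-c[3],c[1]-c[2]): print('yaw',np.arctan2(e[1],e[0]))
print(c.mean(0))
ct=min(red(t),key=lambda a:np.hypot(*(a[0]-[341,177])))[0]; cs=min(red(s),key=lambda a:np.hypot(*(a[0]-[347,184])))[0]
print(tri([ray(t,[ct]),ray(s,[cs])]), onz(t,[ct],.14), onz(s,[cs],.14))
for f in(t,s): print(cv2.imwrite("pics/c%d.png"%f["cx"],cv2.resize(f["pixels"][100:260,220:420],None,fx=4,fy=3.7)))
E
```

```text
[(array([556.2, 158. ]), np.int32(106)), (array([340.6, 176.2]), np.int32(42)), (array([528.2, 193.3]), np.int32(73)), (array([489.1, 304.2]), np.int32(410))] [(array([346.9, 183.9]), np.int32(64)), (array([ 59.6, 206.9]), np.int32(9)), (array([ 78.9, 216.6]), np.int32(10)), (array([631.5, 308.6]), np.int32(196)), (array([586.7, 333.2]), np.int32(126)), (array([  1.5, 378.9]), np.int32(19)), (array([  7.9, 386.9]), np.int32(56)), (array([  1.1, 392.3]), np.int32(10)), (array([ 10.7, 390.9]), np.int32(11))]
[[ 0.7106  0.2042  0.07  ]
 [ 0.6546 -0.1019  0.07  ]
 [ 0.4843 -0.0715  0.07  ]
 [ 0.5364  0.2343  0.07  ]]
0.17674318379477663
0.31124703840295415
0.17302621926198278
0.3102430385124187
yaw -0.18069298402647468
yaw -0.16873465202894677
yaw -0.17087676541767818
yaw -0.1765968326785578
[0.59647614 0.06626622 0.07      ]
[0.5882582  0.01478251 0.1403671 ] [[0.58789337 0.01549028 0.14      ]] [[0.58913461 0.01424317 0.14      ]]
True
True
```

```bash
cat >> h.py <<'E'
a=.175; Q=[0,np.sin(a/2),np.cos(a/2),0]; EY=np.array([np.sin(a),np.cos(a),0]); EX=np.array([np.cos(a),-np.sin(a),0]); EZ=np.array([0,0,1.])
def F():
    o=env.get_obs(); w=o["wrist_force"]; return np.array([w@EX,w@EY,w[2]])
E
python3 - <<'E'
from h import *
k=np.array([.5883,.0150,.140])
p,_=env.get_obs()["eef_pos"],0
env.line_to(p+[0,0,.05],speed=.2)
env.movep(k+[0,0,.11],Q)
f=optics.grab_frame("wrist"); cv2.imwrite("pics/w1.png",f["pixels"])
o=env.get_obs(); print(o["time_s"],o["eef_pos"],F(),red(f))
r=sorted(red(f),key=lambda x:-x[1])[0]
print(onz(f,[r[0]],.14))
E
```

```text
3.15 [0.58835238 0.01637162 0.24995526] [-0.58867744  1.01617231  0.54647313] [(array([312.5, 207.9]), np.int32(342))]
[[0.58822778 0.01309626 0.14      ]]
```

View pics/w1.png

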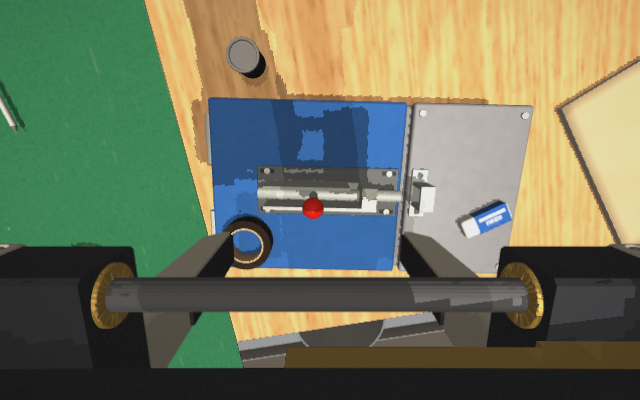

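The wrist view shows the knob at (312,208) and the case axes aligned with the picture. The end block is near columns 362–375, and nothing is in the fingers' way. Next I grasp and read the baseline forces.

```bash
python3 - <<'E'
from h import *
k=np.array([.5883,.0140,.1400])
env.line_to(k+[0,0,.003],Q,speed=.12); env.dwell(.2)
print(F(),env.get_obs()["eef_pos"])
env.grab(); env.dwell(.3)
o=env.get_obs(); print(o["time_s"],o["width"],o["finger_force"],o["eef_pos"],F())
p0=o["eef_pos"]; np.save("p0.npy",p0)
b=F()
for i in range(1,6):
    env.line_to(p0+EY*.002*i,Q,speed=.03); print(i*2,(F()-b).round(2),((env.get_obs()["eef_pos"]-p0)@EY*1e3).round(2),env.get_obs()["time_s"])
E
```

```text
[0.057261   0.50913432 0.92329799] [0.5887376  0.01401133 0.14374713]
5.8833 0.016289523323290263 29.99993920326233 [0.58825028 0.0137459  0.14300043] [-0.2072762  -0.72390418 -0.77355622]
2 [ 0.3  -1.01  1.56] 1.7 6.1333
4 [-0.43 -0.28  1.4 ] 4.16 6.3833
6 [ 1.01 -0.28  0.77] 6.38 6.6333
8 [ 0.14 -1.31  0.65] 8.42 6.8833
10 [ 1.12 -0.4   0.82] 10.34 7.1333
```

```bash
python3 - <<'E'
from h import *
p0=np.load("p0.npy"); 
env.line_to(p0+EY*.024,Q,speed=.04); env.dwell(.1)
b=np.mean([(env.dwell(.03),F())[1] for _ in range(4)],0); print(b)
d=.024; log=[]
while d<.064:
    d+=.0007; env.line_to(p0+EY*d,Q,speed=.02)
    f=F()[1]
    if f<-3.2: f=np.mean([(env.dwell(.03),F()[1])[1] for _ in range(3)])
    o=env.get_obs(); log.append((round(d*1e3,1),round(f,2),round((o["eef_pos"]-p0)@EY*1e3,2)))
    if f<-4.2: break
print(log[-12:],o["time_s"],F(),o["width"])
E
```

```text
[ 0.34153876  1.90261263 -0.84130958]
[(33.8, np.float64(-1.56), np.float64(33.93)), (34.5, np.float64(-1.44), np.float64(34.6)), (35.2, np.float64(-1.92), np.float64(35.31)), (35.9, np.float64(-2.31), np.float64(36.03)), (36.6, np.float64(-1.51), np.float64(36.68)), (37.3, np.float64(-0.88), np.float64(37.39)), (38.0, np.float64(-2.01), np.float64(38.11)), (38.7, np.float64(-2.26), np.float64(38.83)), (39.4, np.float64(-2.51), np.float64(39.51)), (40.1, np.float64(-2.11), np.float64(40.15)), (40.8, np.float64(-2.61), np.float64(40.26)), (41.5, np.float64(-5.21), np.float64(40.39))] 14.2167 [ 0.96360387 -4.70553965  1.55657531] 0.016436830703453215
```

```bash
cat > turn.py <<'E'
from h import *
p0=np.load("p0.npy"); L=.052
env.line_to(p0+EY*.0382,Q,speed=.03); env.dwell(.1)
avg=lambda n:np.mean([(env.dwell(.025),F())[1] for _ in range(n)],0)
e=env.get_obs()["eef_pos"]; print("y",(e-p0)@EY*1e3)
dy=.0382+(.0387-(e-p0)@EY)
b=avg(4); print("tare",b)
th=0; r=L; C=p0+EY*dy-EZ*L; log=[]
while th<1.40:
    th=min(1.40,th+(.02 if .1<=th<.36 else .07))
    u=np.array([-np.sin(th),0,np.cos(th)]); t=np.array([-np.cos(th),0,-np.sin(th)])
    env.line_to(C+r*(u[0]*EX+u[2]*EZ),Q,speed=.04)
    f=F()-b
    if f@t<-1.8: f=avg(4)-b
    log.append((round(th,2),*f.round(1),round(f@t,1),round(r*1e3,1)))
    if f@t<-(3 if th<.45 else 6): print("BLOCKED"); break
    r+=np.clip(2e-4*(f@u),-.001,.001)
for l in log: print(*l)
o=env.get_obs(); e=o["eef_pos"]-p0
print(o["time_s"],e@EX,e@EY,e[2],o["width"],o["finger_force"])
np.save("C.npy",C)
f=optics.grab_frame("wrist"); cv2.imwrite("pics/w2.png",f["pixels"])
E
python3 turn.py
```

```text
y 39.76010203487019
tare [0.87026947 0.79432157 0.0664658 ]
0.07 0.8 1.1 -0.4 -0.7 52.0
0.14 0.9 0.5 0.4 -1.0 51.9
0.16 0.8 0.7 0.5 -0.9 52.0
0.18 1.4 1.4 0.6 -1.5 52.0
0.2 1.7 1.3 0.3 -1.7 52.1
0.22 1.5 1.0 1.1 -1.7 52.1
0.24 1.7 1.3 0.5 -1.7 52.2
0.26 0.9 0.8 0.7 -1.0 52.3
0.28 0.8 1.8 0.4 -0.9 52.4
0.3 0.9 1.6 -0.2 -0.8 52.4
0.32 1.2 1.0 0.8 -1.4 52.3
0.34 1.0 1.1 1.9 -1.6 52.4
0.36 0.9 1.1 0.3 -1.0 52.6
0.43 0.5 2.5 1.2 -0.9 52.6
0.5 1.0 1.2 0.7 -1.2 52.8
0.57 -0.5 1.2 2.5 -1.0 52.8
0.64 0.8 1.3 1.3 -1.4 53.3
0.71 0.2 1.1 0.5 -0.5 53.4
0.78 -0.1 2.7 0.4 -0.2 53.5
0.85 -0.8 2.7 0.6 0.1 53.5
0.92 -1.0 3.0 2.6 -1.5 53.7
0.99 0.0 3.7 0.0 -0.0 54.2
1.06 -0.8 4.0 0.5 -0.0 54.2
1.13 -1.7 4.2 1.2 -0.4 54.4
1.2 -1.3 4.0 0.6 -0.1 54.8
1.27 -0.8 5.1 0.3 -0.0 55.1
1.34 -0.9 4.6 0.5 -0.3 55.3
1.4 -1.4 4.3 0.6 -0.4 55.5
21.875 -0.05542818357541056 0.03737079925274957 -0.04297663118483076 0.016335004246496396 30.00015377998352
```

```bash
python3 - <<'E'
from h import *
p=env.get_obs()["eef_pos"]
env.line_to(p+EY*.0008,Q,speed=.02); print(F())
q=p+EY*.0008
for i in range(1,9):
    env.line_to(q-EZ*.0005*i,Q,speed=.02); f=F(); print(i*.5,f.round(1),env.get_obs()["eef_pos"][2].round(4))
    if f[2]>5: break
f=optics.grab_frame("wrist"); cv2.imwrite("pics/w3.png",f["pixels"]); print(red(f),env.get_obs()["time_s"])
E
```

```text
[-0.42590565  3.35392495  0.55887702]
0.5 [-0.6  1.8  1.3] 0.0995
1.0 [-2.8  1.6  2.5] 0.099
1.5 [-1.4  1.3  2. ] 0.0984
2.0 [-3.   0.7  3. ] 0.0978
2.5 [-4.1 -0.6  2.8] 0.0973
3.0 [-4.8  0.2  2.9] 0.0968
3.5 [-5.4  0.5  3.5] 0.0962
4.0 [-4.7  0.2  2.9] 0.0957
[(array([316.4, 269.5]), np.int32(451))] 24.225
```

View pics/w3.png

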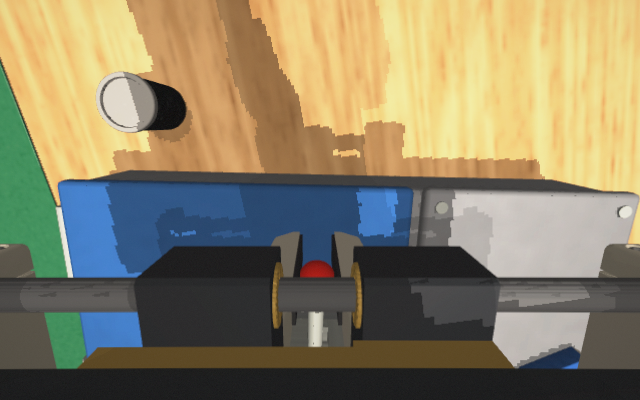

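The picture shows the knob pinched at (316,270), with the stem lying level on the case's -x side. Next I release, retreat and check.

```bash
python3 - <<'E'
from h import *
p=env.get_obs()["eef_pos"]
env.line_to(p+EX*.0008+EZ*.0005,Q,speed=.03)
env.release(); p=env.get_obs()["eef_pos"]
env.line_to(p+EZ*.15,Q,speed=.12); env.dwell(.3)
f=optics.grab_frame("wrist"); s=optics.grab_frame("scene"); t=optics.grab_frame("top")
cv2.imwrite("pics/w4.png",f["pixels"])
n=lambda im,c:min(red(im),key=lambda a:np.hypot(*(a[0]-c)))[0]
ct=n(t,[341,190]);cs=n(s,[330,200]);cw=max(red(f),key=lambda a:a[1])[0]
print(red(t),red(s)[:3],ct,cs,cw)
k=tri([ray(f,[cw]),ray(s,[cs])]); print(k,env.get_obs()["time_s"],F(),env.get_obs()["width"])
E
```

```text
[(array([556. , 157.9]), np.int32(105)), (array([528.2, 193.4]), np.int32(71)), (array([489.1, 304.4]), np.int32(412))] [(array([29.9,  7.6]), np.int32(18)), (array([15.1, 12.4]), np.int32(9)), (array([24.8, 26.7]), np.int32(33))] [489.1 304.4] [310.2 206.9] [316.5 203.4]
[0.54434121 0.05999337 0.10249312] 27.6083 [-0.99311391 -0.32852664  0.51665955] 0.09265237331301755
```

View pics/w4.png

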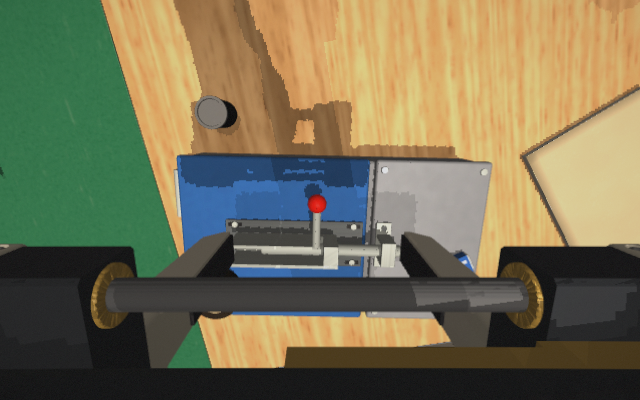

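The handle is down in the notch and free, but the triangulated angle of about 1.29 rad leaves little margin. A light push from above with closed fingers will confirm it is at the end.

```bash
python3 - <<'E'
from h import *
k=np.array([.5443,.0600,0])
env.grab()
env.line_to(k+[0,0,.138],Q,speed=.15); env.dwell(.1)
b=np.mean([(env.dwell(.03),F())[1] for _ in range(4)],0); z=.138
while z>.118:
    z-=.001; env.line_to(k+EZ*z,Q,speed=.03); f=F()-b
    if f[2]>2.5: f=np.mean([(env.dwell(.03),F())[1] for _ in range(3)],0)-b
    print(round(z,4),f.round(1),env.get_obs()["eef_pos"][2].round(4))
    if f[2]>4.5: break
env.line_to(k+EZ*.22,Q,speed=.15); env.dwell(.3)
f=optics.grab_frame("wrist"); s=optics.grab_frame("scene")
cv2.imwrite("pics/w5.png",f["pixels"])
cs=min(red(s),key=lambda a:np.hypot(*(a[0]-[310,207])))[0];cw=max(red(f),key=lambda a:a[1])[0]
print(cs,cw,tri([ray(f,[cw]),ray(s,[cs])]),env.get_obs()["time_s"])
E
```

```text
0.137 [ 1.   0.7 -0.5] 0.1371
0.136 [-0.3 -0.4 -0.9] 0.1359
0.135 [-0.5 -0.7  0.4] 0.1349
0.134 [ 0.2 -0.4 -0. ] 0.1339
0.133 [ 0.2 -0.2 -0.7] 0.1329
0.132 [-0.5 -0.5  0.6] 0.1319
0.131 [-0.  -0.1 -0.2] 0.131
0.13 [ 0.3 -0.8 -0.3] 0.1299
0.129 [ 0.5 -1.4 -1.5] 0.1289
0.128 [ 0.  -0.3  0.2] 0.128
0.127 [-1.1 -0.1  4.4] 0.1274
0.126 [-2.8 -0.5  8.6] 0.1269
[309.9 208.4] [316.8 204.5] [0.54372684 0.06024748 0.09917358] 34.5417
```

```bash
python3 -c "
from workcell import env
print(env.job_done())"
```

```text
the job is handed in; nothing more can be done
None
```

The bolt is across to its stop, about 48 mm of travel, and the handle is fully down in the notch and released. The job was handed in at about 35 s; I saw no verdict, and did not measure afterwards whether the tape, eraser and film pot had shifted.

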